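# Stopper the vials, seal the block heater and start it

## Task

Get the block heater ready and start it: press all three red vial stoppers on it fully home, then lift the blue cover from the tray by its knob, set it over the vials without dropping it and press it down until its seal is fully home. Then press the green start button fully down and release it. Leave the bottle, jar, beaker and small reference vial standing where they are.

Things in the scene. Friction and masses are not known exactly. Their poses are not given: they have to be found in the camera images.
- heater: grey laboratory block heater, a fixed box 200 (x) x 230 (y) x 80 mm high. Origin: centre of its underside, on the bench; z up, its -x side is the front with a black control strip along the top's front edge. It stands on the left or the right of the bench, turned up to 0.2 rad. Its flat top (deck) is 80 mm above the origin
- block (a point): point on the deck, on the axis of the round aluminium block (diameter 80 mm, 20 mm high above the deck, top edge bevelled to 70 mm) that holds the three vials; it lies 40 mm behind (+x) the heater's centre. The cover goes over this block, its axis on this point
- seal (a joint): travel of the black rubber seal ring (outer diameter 102 mm) round the foot of the block: 0 = up (ring top 8 mm above the deck), 0.006 m = fully home (2 mm above the deck). The cover's rim rests on it. It is stiff: about 10 N pushes it down and it stays where it is left, so the cover's weight alone does not seat it
- stopper_a (a joint): travel of red stopper a: 0 = 9 mm proud, 0.009 m = fully home, its head lying on the block. It starts between 0 and 0.006. About 7 N pushes it down and it stays where it is left
- stopper_b (a joint): the same for red stopper b
- stopper_c (a joint): the same for red stopper c
- stopper_a_top (a point): centre of the top of red stopper a, a round head 20 mm in diameter, 8 mm thick. The three stoppers stand in a triangle, 23 mm from the block's axis and 40 mm from each other; a lies on the heater's +x side. Fully home, the top is 28 mm above the deck, fully proud 37 mm
- stopper_b_top (a point): the same for red stopper b (towards the heater's -x, +y)
- stopper_c_top (a point): the same for red stopper c (towards the heater's -x, -y)
- start (a joint): travel of the green spring start button: 0 = released, 0.006 m = fully down (about 5 N)
- start_top (a point): centre of the top of the green start button (diameter 24 mm, in a black housing on the deck's front strip, 66 mm in front of and 55 mm to the right (-y) of the heater's centre); pressed straight down
- tray: low white plastic tray 250 x 250 mm, rim 18 mm high, inner floor 4 mm above the bench, fixed on the bench on the other side from the heater, turned up to 0.2 rad. Origin: centre of its underside. The cover, bottle, jar and beaker stand in it, one in each quarter, in any arrangement
- cover: loose blue plastic cover, about 140 g: an upturned round cup, outer diameter 94 mm, inner diameter 87 mm, open below, 50 mm high (inside 45 mm), with a black knob on top. Origin: centre of its open lower rim; z up. It is pushed home when the rim is about 2 mm above the deck
- cover_knob (a point): centre of the top of the cover's round black knob, 80 mm above the rim; the knob is 28 mm in diameter, 22 mm high, on a thin neck 8 mm long
- reagent: amber reagent bottle with blue cap, diameter 60 mm, 145 mm high; leave alone. Origin: centre of its underside
- jar: white jar with red cap, diameter 60 mm, 85 mm high; leave alone. Origin: centre of its underside
- beaker: white beaker, diameter 64 mm, 85 mm high, open; leave alone. Origin: centre of its underside
- ref_vial: small amber reference vial with black cap, diameter 26 mm, 60 mm high, standing on the heater's front strip left (+y) of the start button; leave alone. Origin: centre of its underside
There are look-alikes about, which are no part of the job. What is meant by the cover is not pink, turquoise or yellow, and is the smaller of those in its own colour.

How it is judged:
By the outcome, as a careful person would: the job done as asked, in the order asked, and still so for the second after the job is handed in, with the robot touching nothing.
It also fails if it takes over 67 s, if anything falls off the work surface, if the arm or the gripper's body presses on something with over 40 N, if the wrist force passes 120 N, or if a joint passes its speed limit or range.

## Robot

A 6-joint arm with a two-finger parallel gripper is mounted at the origin on the work surface. World frame = base frame: x ahead of the robot, y to its left, z up, the work surface at z = 0. Lengths are in m, angles in degrees, forces in N, time in s.
With the tool pointing down it reaches from about 0.25 to 0.725 m from the base axis. Payload 9.7 kg.
Tool frame: the origin (TCP) lies at the very end of the fingers, on their centre line; the grasp point (between the pads) lies grasp_offset behind it (grasp_offset is the distance from the TCP to the grasp point, in m); z points along the fingers, y is the line along which they close (so a half turn about z gives the same grasp; the last joint's range is limited). The gripper opens to 85 mm and grips with 20 to 120 N. Pads are 22 mm wide; open, the fingers measure 114 mm over their backs; the gripper's body (76 mm by 85 mm) begins 54 mm behind the grasp point. The pads swing forward as they close: fully open they stand 13 mm farther back than shut.
Start: joints at [-70.015, 4.979, 10.078, 95.1, 0, 90], TCP at [0.188, -0.517, 0.231] pointing down, gripper open.
Joint ranges: [-179.16, 179.16], [-48.56, 103.87], [-65.8, 70.77], [-126.05, 130.52], [-82.76, 87.17], [-180, 180]. Speed limits (degrees/s): [127.2, 127.2, 147.25, 180, 180, 180].

## Interface

Orientations are given as [roll, pitch, yaw] about the fixed x, y, z axes, in that order (R = Rz(yaw) Ry(pitch) Rx(roll)).
In Python, from workcell import get_obs, camera, calibration, job_done, recognise, cut_out, mark_of, grasp_offset gives the robot as it stands.
- The arm moves only by the tool servo_tool, never from a script. Its argument "moves" is a list of rows, each a list of 3 entries, a list of its own where there are three numbers: the turn, a rotation vector about the tool's x, y, z in degrees, then the shift along the tool's x, y, z in m, then the opening in per cent of the stroke, from 0 (shut) to 100 (fully open). In form: [[[ax, ay, az], [x, y, z], claw], ...]. A call has 1 to 12 rows; each row shifts and turns the commanded pose from where the row before left it, along the tool's axes as they then stand; what a row does not reach is not made up. A row lasts 1/10 s, in which the tool goes at most 50 mm and 8.59 degrees, less where a joint would pass 70% of its speed; a pose out of reach is approached as far as the arm can. A call is refused whole if a number of a shift passes 0.05 or a number of a turn 8.59, either way. A call with a gripper value outside its range is refused whole. The fingers move at their own pace and stop on an object; "force" is the grip in N (left out, the last holds). Time passes only in rows, so rows that do not move let the fingers close. It gives the time, the measured TCP pose, the force, the opening and the grip force at its end, in the units of the state.
- get_obs(): the state, without advancing time (a new reading comes with each control period).
- camera(name): name is "scene" or "top"; returns (picture, depth): 384x512x3 uint8, red, green, blue; 384x512 float32, m along the optical axis (not along the pixel's ray), 0 where there is no reading.
- calibration(name): a dict with "camera_matrix" (3x3 intrinsics, pixels), "R" (3x3) and "t" (3): a world point X has camera coordinates R X + t. Camera axes: x right, y down, z forward; pixel columns grow to the right and rows downward; lengths in m; the calibration is good to about 2 mm. A picture is of the moment at which its call begins. calibration takes no time and is no camera call.
- job_done(): hands the job in; it is judged then, once.
Trained networks look in the newest picture that a camera, given by its name, has taken for a name from the list of things; names that differ only in an ending like _2 or _b are one class to them, and where a whole thing is asked for, a point or a joint stands for the part that bears it (a point fixed in the world has none). Each returns a list of dicts, best first, with "score" (0 to 1); they miss things now and then, are a little off and sometimes report something else, mostly with a low value. They report only what shows in the picture. A call takes as long as a camera call. They do not tell look-alikes from the thing itself.
- recognise(name, camera): "xyz" ([x, y, z] in m, in the coordinates of the camera as it stood for that picture, good to about 4 mm: the middle of the surface that is visible of it).
- cut_out(name, camera): "mask" (384x512 bool, what is visible of it).
- mark_of(name, camera): "xyz" ([x, y, z] in m, in the coordinates of the camera as it stood for that picture, good to about 4 mm: a listed point, or the origin of a listed thing).
The state is a dict: "time": time; "q": joint angles; "qd": joint speeds; "joint_efforts": joint torques, N m; "ee_pos": TCP position; "tcp_rot": TCP orientation; "wrist_force": force on the tool from outside, world axes, zero at the start; "torque": the same for the moment, N m; "opening": finger opening in m; "grasp_force": force on a finger pad.
Only numpy, scipy, OpenCV 4.12 (cv2) and the standard library are available. Lean on these libraries where they do the work, as an engineer would, in place of code of your own. Each camera call takes 0.05 s, during which the arm holds its last target. There are 200 camera calls.

## Working session

There is one attempt and no reset: what is moved stays moved. The work goes in short steps, Python scripts to look and compute and a tool call to move; the robot and the scene stay as the last step left them, time stands still between calls to the robot, and variables do not carry over. Pictures are saved under pics/ and viewed, at most 10 in all, crops included, and the job is handed in when it is done.

Besides the shell and the picture viewer there is one more tool, called after ">>>" by a JSON object that holds its "fn" and its "kwargs", one argument or row to a line. servo_tool: Moves the arm, as the interface text tells. Its arguments: {"type":"object","properties":{"moves":{"type":"array"},"force":{"type":"number"}},"required":["moves"]}

```bash
mkdir -p pics
cat > h.py <<'E'
from workcell import *
import numpy as np, cv2
def w(cam,p):
    c=calibration(cam); return np.array(c["R"]).T@(np.array(p)-np.array(c["t"]))
def pix(cam,X):
    c=calibration(cam); p=np.array(c["camera_matrix"])@(np.array(c["R"])@np.array(X)+np.array(c["t"])); return p[:2]/p[2]
def cloud(cam,d):
    c=calibration(cam);K=np.array(c["camera_matrix"]);v,u=np.mgrid[:384,:512]
    P=np.stack([(u-K[0,2])/K[0,0]*d,(v-K[1,2])/K[1,1]*d,d],-1)
    return (P-np.array(c["t"]))@np.array(c["R"])
E
python3 - <<'E'
from h import *
print(grasp_offset,get_obs()["ee_pos"],get_obs()["tcp_rot"])
ims=[]
for n in("scene","top"):
    im,d=camera(n); np.savez(f"{n}.npz",im=im,d=d); ims.append(im)
    for k in["cover","cover_knob","heater","block","stopper_a_top","stopper_b_top","stopper_c_top","start_top","tray","reagent","jar","beaker","ref_vial"]:
        print(n,k,[(round(r["score"],2),np.round(w(n,r["xyz"]),3).tolist(),pix(n,w(n,r["xyz"])).astype(int).tolist()) for r in mark_of(k,n)[:4]])
    cv2.imwrite(f"pics/{n}.png",cv2.resize(im[...,::-1],(768,576)))
E
```

```text
0.0187 [ 0.18788459 -0.51664497  0.23057799] [-1.79922053e+02  1.52537780e-03  1.99835895e+01]
scene cover [(0.85, [0.558, 0.434, -0.001], [362, 192]), (0.8, [0.341, -0.057, 0.0], [179, 227]), (0.76, [0.293, 0.279, 0.001], [262, 172]), (0.73, [0.467, 0.262, -0.002], [299, 201])]
scene cover_knob [(0.95, [0.467, 0.261, 0.083], [302, 177]), (0.83, [0.338, 0.443, 0.106], [312, 131]), (0.8, [0.558, 0.439, 0.083], [369, 168]), (0.69, [0.29, 0.274, 0.102], [261, 144])]
scene heater [(0.55, [0.576, -0.203, -0.003], [183, 317])]
scene block [(0.7, [0.616, -0.208, 0.078], [189, 305]), (0.48, [0.598, 0.163, -0.0], [310, 241])]
scene stopper_a_top []
scene stopper_b_top [(0.44, [0.607, -0.184, 0.108], [196, 285])]
scene stopper_c_top [(0.53, [0.601, -0.227, 0.11], [174, 294])]
scene start_top [(0.48, [0.506, -0.262, 0.101], [132, 277])]
scene tray [(0.82, [0.524, 0.214, -0.006], [302, 220])]
scene reagent [(0.76, [0.474, 0.148, 0.002], [272, 218])]
scene jar [(0.71, [0.571, 0.285, -0.002], [333, 216]), (0.39, [0.506, -0.261, 0.101], [133, 277])]
scene beaker [(0.92, [0.597, 0.16, 0.001], [309, 
[... 625 characters left out ...]
79, 178])]
top stopper_a_top [(0.57, [0.638, -0.206, 0.11], [356, 127])]
top stopper_b_top [(0.57, [0.47, 0.267, 0.003], [175, 199]), (0.55, [0.604, -0.179, 0.116], [347, 139])]
top stopper_c_top [(0.52, [0.6, -0.224, 0.115], [365, 141]), (0.18, [0.575, -0.202, 0.002], [345, 161])]
top start_top [(0.73, [0.6, -0.181, 0.116], [348, 141]), (0.64, [0.506, -0.259, 0.104], [379, 179])]
top tray [(0.68, [0.533, 0.217, 0.002], [193, 176])]
top reagent [(0.9, [0.477, 0.149, 0.004], [218, 196])]
top jar [(0.68, [0.572, 0.289, 0.002], [168, 162])]
top beaker [(0.89, [0.591, 0.167, 0.004], [212, 155]), (0.52, [0.639, -0.204, 0.111], [356, 127])]
top ref_vial [(0.58, [0.506, -0.149, 0.075], [333, 181])]
```

View pics/scene.png

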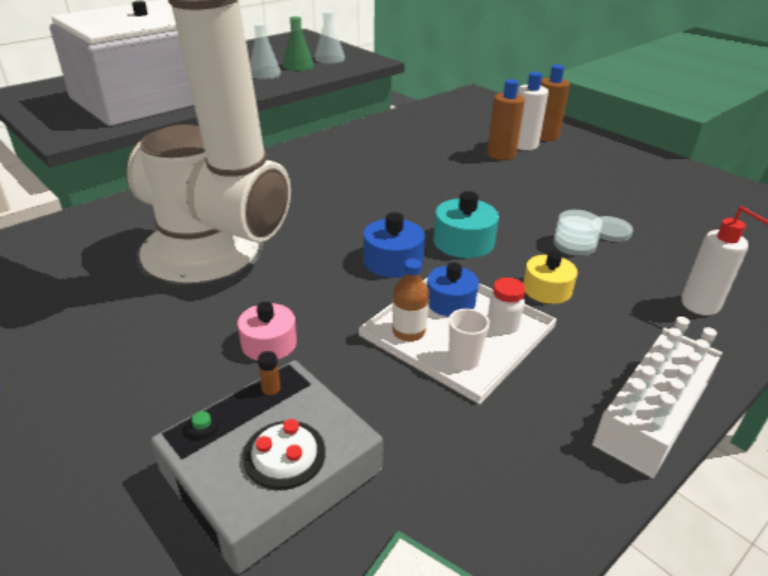

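View pics/top.png

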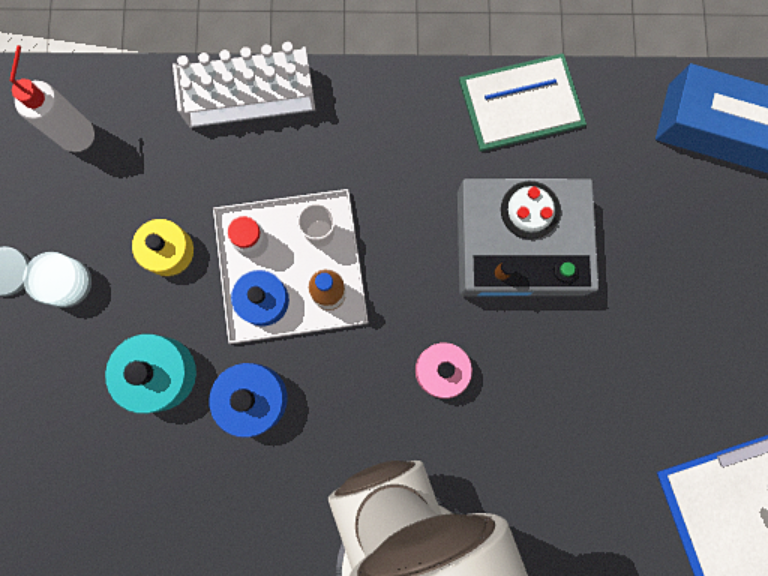

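Run:
```python
from h import *
# refine with top/scene cameras: depth cloud in world
for n in("scene","top"):
    z=np.load(n+".npz"); C=cloud(n,z["d"]); hsv=cv2.cvtColor(z["im"],cv2.COLOR_RGB2HSV); h,s,v=cv2.split(hsv)
    ok=z["d"]>0
    red=ok&((h<8)|(h>172))&(s>120)
    for nm,c in dict(a=(.638,-.206),b=(.603,-.181),c=(.601,-.226)).items():
        m=red&(np.hypot(C[...,0]-c[0],C[...,1]-c[1])<.014)&(C[...,2]>.1)
        P=C[m]; 
        if len(P): 
            zt=np.percentile(P[:,2],90); T=P[P[:,2]>zt-.004]; print(n,nm,len(P),zt.round(4),((T.min(0)+T.max(0))/2).round(4),T.mean(0).round(4))
    g=ok&(h>40)&(h<85)&(s>90)&(np.hypot(C[...,0]-.506,C[...,1]+.26)<.03); P=C[g]; print(n,"start",len(P),P.mean(0).round(4) if len(P) else 0,np.percentile(P[:,2],90) if len(P) else 0)
    for nm,c in dict(tray=(.469,.265),sm=(.344,-.055)).items():
        m=ok&(np.hypot(C[...,0]-c[0],C[...,1]-c[1])<.022)&(C[...,2]>.062)
        P=C[m]; zt=np.percentile(P[:,2],95); T=P[P[:,2]>zt-.004]
        print(n,nm,len(P),zt.round(4),((T.min(0)+T.max(0))/2).round(4),T.mean(0).round(4),len(T))
    # heater deck yaw
    m=ok&(abs(C[...,2]-.08)<.006)&(np.hypot(C[...,0]-.575,C[...,1]+.203)<.17)
    print(n,"deck",cv2.minAreaRect(C[m][:,:2].astype(np.float32)))
```

```text
scene a 88 0.1117 [ 0.6375 -0.2076  0.1101] [ 0.6375 -0.2074  0.1106]
scene b 80 0.1136 [ 0.6025 -0.1856  0.1124] [ 0.6025 -0.1866  0.1123]
scene c 88 0.112 [ 0.6018 -0.2271  0.1104] [ 0.6028 -0.2271  0.1105]
scene start 140 [ 0.5101 -0.2622  0.0979] 0.10155566110172921
scene tray 105 0.0838 [0.4656 0.2599 0.0827] [0.4673 0.2604 0.0823] 49
scene sm 118 0.0802 [ 0.3409 -0.0584  0.0795] [ 0.3414 -0.0588  0.0784] 65
scene deck ((0.57361900806427, -0.2070697546005249), (0.2021329700946808, 0.229754239320755), 0.05445485934615135)
top a 49 0.1134 [ 0.6377 -0.2015  0.1125] [ 0.6362 -0.2018  0.1119]
top b 47 0.1142 [ 0.6021 -0.1824  0.1133] [ 0.6016 -0.1825  0.1127]
top c 47 0.1133 [ 0.602  -0.221   0.1122] [ 0.6014 -0.2215  0.1115]
top start 87 [ 0.5072 -0.2568  0.0982] 0.1026444417571667
top tray 109 0.0862 [0.4675 0.2657 0.0854] [0.4684 0.2661 0.0842] 77
top sm 102 0.0825 [ 0.3417 -0.0521  0.0817] [ 0.3428 -0.0529  0.0804] 62
top deck ((0.5740664005279541, -0.20201519131660461), (0.1979082077741623, 0.22935813665390015), 0.09925762563943863)
```

The scene shows the heater at lower left and the smaller blue cover in the tray, near px (452,290) in the scene picture and (258,297) in the top one. The larger blue cover and the pink, teal and yellow ones are decoys. Both cameras agree, so the block is at (.614, -.2045), the heater yaw is about 0, and the knob is at (.467, .263, .084).

>>> {"fn": "servo_tool", "kwargs": {
  "moves": [
    [[0,0,6.66],[0,0,0],0],
    [[0,0,6.66],[0,0,0],0],
    [[0,0,6.66],[0,0,0],0],
    [[0,0,0],[0.035,-0.024,0],0],
    [[0,0,0],[0.035,-0.024,0],0],
    [[0,0,0],[0.035,-0.024,0],0],
    [[0,0,0],[0.035,-0.024,0],0],
    [[0,0,0],[0.035,-0.024,0],0],
    [[0,0,0],[0.035,-0.024,0],0],
    [[0,0,0],[0.035,-0.024,0],0],
    [[0,0,0],[0.035,-0.024,0],0],
    [[0,0,0],[0.035,-0.024,0],0]
  ]
}}

```text
time: 2.6
ee_pos: [0.5043, -0.2996, 0.2314]
tcp_rot: [180.0, -0.0, 0.0]
wrist_force: [-0.1, -2.3, 0.1]
opening: -0.0002
grasp_force: 0.0
```

>>> {"fn": "servo_tool", "kwargs": {
  "moves": [
    [[0,0,0],[0.033,-0.024,0.01],0],
    [[0,0,0],[0.033,-0.024,0.02],0],
    [[0,0,0],[0.033,-0.024,0.02],0],
    [[0,0,0],[0.033,-0.023,0.025],0],
    [[0,0,0],[0,0,0.026],0],
    [[0,0,0],[0,0,0],0]
  ]
}}

```text
time: 3.2
ee_pos: [0.6339, -0.2043, 0.1255]
tcp_rot: [-179.9, 0.4, 0.1]
wrist_force: [-1.0, -0.1, -0.8]
opening: -0.0002
grasp_force: 0.0
```

Run:
```python
from h import *
o=get_obs();print(o["time"],o["ee_pos"])
ims=[]
for n in("scene","top"):
    im,d=camera(n); c=pix(n,[.637,-.2045,.12]).astype(int); u,v=np.clip(c-50,0,None)
    ims.append(cv2.resize(im[v:v+100,u:u+100,::-1],(400,400),interpolation=cv2.INTER_CUBIC)); print(c, pix(n,o["ee_pos"]))
    p=pix(n,o["ee_pos"])-[u,v]; cv2.circle(ims[-1],tuple(int(4*a) for a in p),3,(0,255,0),-1)
cv2.imwrite("pics/a.png",np.hstack(ims))
```

```text
3.2 [ 0.63388714 -0.20431816  0.12552472]
[196 296] [194.90353336 293.26335982]
[357 126] [358.10913493 127.1472019 ]
```

View pics/a.png

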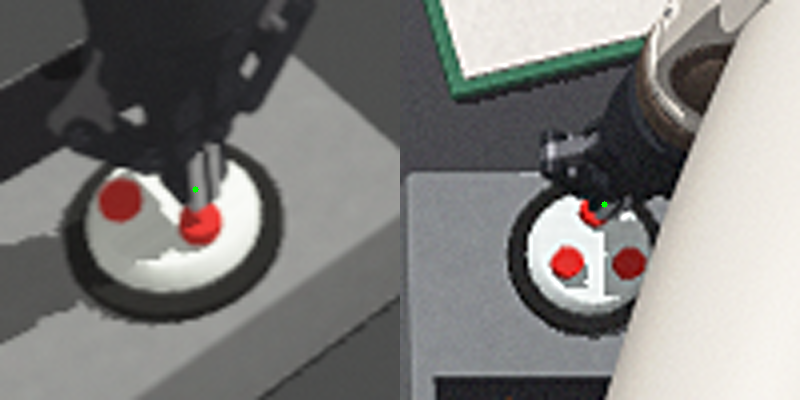

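The gripper tip is over stopper a: about (205,205) in the left crop, with the stopper at (200,225). Pressing now.

>>> {"fn": "servo_tool", "kwargs": {
  "moves": [
    [[0,0,0],[0.001,0,0.006],0],
    [[0,0,0],[0,0,0.006],0],
    [[0,0,0],[0,0,0.004],0],
    [[0,0,0],[0,0,0.003],0],
    [[0,0,0],[0,0,0],0]
  ]
}}

```text
time: 3.8
ee_pos: [0.6358, -0.2061, 0.1113]
tcp_rot: [180.0, -0.0, -0.0]
wrist_force: [-0.4, 0.8, 0.5]
opening: 0.0003
grasp_force: 0.0
```

>>> {"fn": "servo_tool", "kwargs": {
  "moves": [
    [[0,0,0],[0,-0.001,0.002],0],
    [[0,0,0],[0,0,0.002],0],
    [[0,0,0],[0,0,0.001],0],
    [[0,0,0],[0,0,0],0]
  ]
}}

```text
time: 4.2
ee_pos: [0.636, -0.2057, 0.108]
tcp_rot: [179.9, -0.1, -0.0]
wrist_force: [-3.6, -3.0, 8.8]
opening: 0.0001
grasp_force: 4.6
```

>>> {"fn": "servo_tool", "kwargs": {
  "moves": [
    [[0,0,0],[0,0,0.002],0],
    [[0,0,0],[0,0,0.001],0],
    [[0,0,0],[0,0,0.001],0],
    [[0,0,0],[0,0,0],0]
  ]
}}

```text
time: 4.6
ee_pos: [0.6362, -0.2058, 0.1078]
tcp_rot: [179.8, -0.3, -0.0]
wrist_force: [-12.0, -0.3, 30.4]
opening: 0.0002
grasp_force: 15.0
```

>>> {"fn": "servo_tool", "kwargs": {
  "moves": [
    [[0,0,0],[0,0,-0.012],0],
    [[0,0,0],[0,0,-0.012],0],
    [[0,0,0],[-0.017,-0.011,0],0],
    [[0,0,0],[-0.017,-0.0105,0],0],
    [[0,0,0],[0,0,0.008],0],
    [[0,0,0],[0,0,0.006],0],
    [[0,0,0],[0,0,0.003],0],
    [[0,0,0],[0,0,0.002],0],
    [[0,0,0],[0,0,0.002],0],
    [[0,0,0],[0,0,0.002],0],
    [[0,0,0],[0,0,0],0]
  ]
}}

```text
time: 5.7
ee_pos: [0.6023, -0.1833, 0.1077]
tcp_rot: [180.0, -0.2, 0.0]
wrist_force: [-14.6, 5.9, 32.8]
opening: -0.0001
grasp_force: 16.5
```

Stopper b is home too. Next, stopper c at (.602,-.2245).

>>> {"fn": "servo_tool", "kwargs": {
  "moves": [
    [[0,0,0],[0,0,-0.012],0],
    [[0,0,0],[0,0,-0.012],0],
    [[0,0,0],[0,0.02,0],0],
    [[0,0,0],[0,0.021,0],0],
    [[0,0,0],[0,0,0.008],0],
    [[0,0,0],[0,0,0.006],0],
    [[0,0,0],[0,0,0.003],0],
    [[0,0,0],[0,0,0.002],0],
    [[0,0,0],[0,0,0.003],0],
    [[0,0,0],[0,0,0.002],0],
    [[0,0,0],[0,0,0],0]
  ]
}}

```text
time: 6.8
ee_pos: [0.6022, -0.2246, 0.1078]
tcp_rot: [179.8, -0.2, 0.0]
wrist_force: [-10.9, -1.6, 29.2]
opening: 0.0002
grasp_force: 14.1
```

>>> {"fn": "servo_tool", "kwargs": {
  "moves": [
    [[0,0,0],[0,0,-0.025],0],
    [[0,0,0],[0,0,-0.04],0],
    [[0,0,0],[0,0,-0.04],60],
    [[0,0,0],[0,0,-0.035],60],
    [[0,0,0],[-0.01,-0.035,0],60],
    [[0,0,0],[-0.01,-0.035,0],60],
    [[0,0,0],[-0.01,-0.035,0],60],
    [[0,0,0],[-0.01,-0.035,0],60],
    [[0,0,0],[-0.01,-0.035,0],60],
    [[0,0,0],[-0.01,-0.035,0],60],
    [[0,0,0],[-0.01,-0.035,0],60],
    [[0,0,0],[-0.01,-0.035,0],60]
  ]
}}

```text
time: 8.0
ee_pos: [0.5214, 0.0297, 0.2432]
tcp_rot: [-178.7, 0.0, 2.6]
wrist_force: [-0.0, 0.5, -1.0]
opening: 0.0514
grasp_force: 0.0
```

>>> {"fn": "servo_tool", "kwargs": {
  "moves": [
    [[0,0,0],[-0.011,-0.035,0],60],
    [[0,0,0],[-0.011,-0.035,0],60],
    [[0,0,0],[-0.011,-0.035,0],60],
    [[0,0,0],[-0.011,-0.035,0],60],
    [[0,0,0],[-0.011,-0.035,0],60],
    [[0,0,0],[0,-0.02,0],60],
    [[0,0,0],[0,0,0],60]
  ]
}}

```text
time: 8.7
ee_pos: [0.4606, 0.1146, 0.2545]
tcp_rot: [-174.4, -0.0, 10.6]
wrist_force: [0.5, -0.1, 0.1]
opening: 0.0519
grasp_force: 0.0
```

Run:
```python
from h import *
o=get_obs();print(o["time"],o["ee_pos"],o["wrist_force"],o["opening"])
for n in("scene","top"):
    im,d=camera(n)
    if n=="top": print("top knob",[(round(r["score"],2),np.round(w(n,r["xyz"]),3).tolist()) for r in mark_of("cover_knob",n)[:4]])
    C=cloud(n,d)
    h,s,v=cv2.split(cv2.cvtColor(im,cv2.COLOR_RGB2HSV))
    m=((h<8)|(h>172))&(s>120)&(d>0)&(np.hypot(C[...,0]-.614,C[...,1]+.2045)<.04)&(C[...,2]>.1)
    k,l=cv2.connectedComponents(m.astype(np.uint8))
    for i in range(1,k):
        P=C[l==i]
        if len(P)>10: print(n,"stop",P.mean(0).round(4),np.percentile(P[:,2],90).round(4))
```

```text
8.7 [0.46057129 0.11457774 0.25447718] [ 0.54160313 -0.12828874  0.14365416] 0.051873455541606606
scene stop [ 0.6032 -0.1872  0.1057] 0.1077
scene stop [ 0.6036 -0.2273  0.106 ] 0.1079
scene stop [ 0.6383 -0.2075  0.1062] 0.1081
top knob [(0.81, [0.292, 0.282, 0.102]), (0.77, [0.557, 0.44, 0.078]), (0.64, [0.338, 0.451, 0.11]), (0.6, [0.467, 0.266, 0.087])]
top stop [ 0.6363 -0.2018  0.1063] 0.1097
top stop [ 0.6018 -0.182   0.1066] 0.1087
top stop [ 0.6009 -0.2216  0.1067] 0.1084
```

Run:
```python
from h import *
o=get_obs();print(o["q"],o["qd"],o["ee_pos"],o["tcp_rot"],o["wrist_force"],o["joint_efforts"])
```

```text
[ 10.46786759  -4.81650875   2.63191597  97.52774881   5.60729204
 179.94459738] [-0.41031866  0.18645597 -0.10078125  0.16334664  0.00495967  0.00589913] [0.46093028 0.11347956 0.25372999] [-1.74392634e+02  7.39106881e-02  1.05230052e+01] [ 0.00391329  0.16143515 -0.54160434] [ 4.09706449e-01 -4.12617266e+01  4.62739420e+01  3.92500358e-02
  3.39654330e-01  1.00709965e-04]
```

>>> {"fn": "servo_tool", "kwargs": {
  "moves": [
    [[-5.6,0,0],[0,0,0],60],
    [[0,0,-7.95],[0,0,0],60],
    [[0,0,-7.95],[0,0,0],60],
    [[0,0,-7.95],[0,0,0],60],
    [[0,0,-7.95],[0,0,0],60],
    [[0,0,-7.95],[0,0,0],60],
    [[0,0,-7.95],[0,0,0],60],
    [[0,0,-7.95],[0,0,0],60],
    [[0,0,-7.95],[0,0,0],60],
    [[0,0,-7.95],[0,0,0],60],
    [[0,0,-7.95],[0,0,0],60],
    [[0,0,0],[0,0,0],60]
  ]
}}

```text
time: 10.05
ee_pos: [0.464, 0.0985, 0.2536]
tcp_rot: [-179.8, -0.6, 91.3]
wrist_force: [0.9, -0.1, -0.7]
opening: 0.0512
grasp_force: 0.0
```

>>> {"fn": "servo_tool", "kwargs": {
  "moves": [
    [[0,0,0],[0.035,0,0],60],
    [[0,0,0],[0.035,0.001,0],60],
    [[0,0,0],[0.035,0.001,0],60],
    [[0,0,0],[0.035,0.001,0],60],
    [[0,0,0],[0.025,0,0],60],
    [[0,0,0],[0,0,0.02],60],
    [[0,0,0],[0,0,0.03],60],
    [[0,0,0],[0,0,0.03],60],
    [[0,0,0],[0,0,0.03],60],
    [[0,0,0],[0,0,0.02],60],
    [[0,0,0],[0,0,0],60],
    [[0,0,0],[0,0,0],60]
  ]
}}

```text
time: 11.25
ee_pos: [0.4629, 0.2653, 0.1262]
tcp_rot: [-179.8, -0.6, 91.0]
wrist_force: [-0.1, -0.4, 0.3]
opening: 0.0511
grasp_force: 0.0
```

Run:
```python
from h import *
o=get_obs();print(o["time"],o["ee_pos"],o["tcp_rot"])
ims=[]
for n in("scene","top"):
    im,d=camera(n); c=pix(n,[.467,.263,.09]).astype(int); u,v=np.clip(c-50,0,None)
    ims.append(cv2.resize(im[v:v+100,u:u+100,::-1],(400,400),interpolation=cv2.INTER_CUBIC))
    p=pix(n,o["ee_pos"])-[u,v]; cv2.circle(ims[-1],tuple(int(4*a) for a in p),3,(0,255,0),-1)
cv2.imwrite("pics/b.png",np.hstack(ims))
```

```text
11.25 [0.4629001  0.26526202 0.12622948] [-179.79490437   -0.64242266   91.03747318]
```

View pics/b.png

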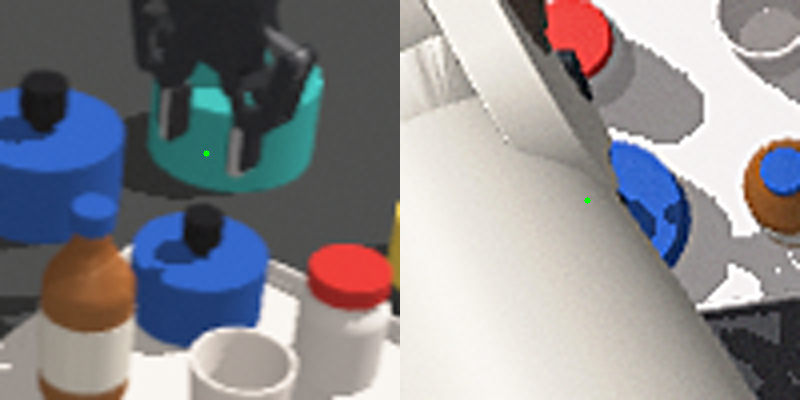

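The fingers straddle the knob line: their midpoint (207,154) matches the projected TCP, and the knob is below at (205,230). Descending.

>>> {"fn": "servo_tool", "kwargs": {
  "moves": [
    [[0,-0.6,1.0],[-0.002,0.004,0.01],60],
    [[0,0,0],[0,0,0.02],60],
    [[0,0,0],[0,0,0.02],60],
    [[0,0,0],[0,0,0.012],60],
    [[0,0,0],[0,0,0.006],60],
    [[0,0,0],[0,0,0],60]
  ],
  "force": 40
}}

```text
time: 11.95
ee_pos: [0.4664, 0.2636, 0.0574]
tcp_rot: [-179.8, -0.0, 90.2]
wrist_force: [-0.8, -1.0, -1.0]
opening: 0.0513
grasp_force: 0.0
```

>>> {"fn": "servo_tool", "kwargs": {
  "moves": [
    [[0,0,0],[0,0,0],0],
    [[0,0,0],[0,0,0],0],
    [[0,0,0],[0,0,0],0],
    [[0,0,0],[0,0,0],0],
    [[0,0,0],[0,0,0],0],
    [[0,0,0],[0,0,0],0],
    [[0,0,0],[0,0,0],0]
  ],
  "force": 50
}}

```text
time: 12.65
ee_pos: [0.4673, 0.2641, 0.059]
tcp_rot: [-179.9, -0.1, 90.2]
wrist_force: [1.5, 0.4, 6.6]
opening: 0.0267
grasp_force: 49.6
```

>>> {"fn": "servo_tool", "kwargs": {
  "moves": [
    [[0,0,0],[0,0,-0.005],0],
    [[0,0,0],[0,0,-0.01],0],
    [[0,0,0],[0,0,-0.02],0],
    [[0,0,0],[0,0,-0.03],0],
    [[0,0,0],[0,0,-0.03],0],
    [[0,0,0],[0,0,-0.03],0],
    [[0,0,0],[0,0,-0.03],0],
    [[0,0,0],[0,0,-0.02],0],
    [[0,0,0],[0,0,-0.01],0],
    [[0,0,0],[0,0,0],0],
    [[0,0,0],[0,0,0],0]
  ]
}}

```text
time: 13.75
ee_pos: [0.467, 0.2634, 0.2418]
tcp_rot: [-179.7, -0.0, 90.2]
wrist_force: [0.1, 0.1, -2.9]
opening: 0.0261
grasp_force: 49.4
```

>>> {"fn": "servo_tool", "kwargs": {
  "moves": [
    [[0,0,0],[-0.012,0.004,0],0],
    [[0,0,0],[-0.025,0.008,0],0],
    [[0,0,0],[-0.03,0.0095,0],0],
    [[0,0,0],[-0.03,0.0095,0],0],
    [[0,0,0],[-0.03,0.0095,0],0],
    [[0,0,0],[-0.03,0.0095,0],0],
    [[0,0,0],[-0.03,0.0095,0],0],
    [[0,0,0],[-0.03,0.0095,0],0],
    [[0,0,0],[-0.03,0.0095,0],0],
    [[0,0,0],[-0.03,0.0095,0],0],
    [[0,0,0],[-0.03,0.0095,0],0],
    [[0,0,0],[-0.03,0.0095,0],0]
  ]
}}

```text
time: 14.95
ee_pos: [0.575, -0.0752, 0.241]
tcp_rot: [-179.7, -0.1, 90.2]
wrist_force: [-0.5, -0.4, -2.0]
opening: 0.0271
grasp_force: 49.4
```

>>> {"fn": "servo_tool", "kwargs": {
  "moves": [
    [[0,0,0],[-0.03,0.0095,0],0],
    [[0,0,0],[-0.03,0.0095,0],0],
    [[0,0,0],[-0.03,0.0095,0],0],
    [[0,0,0],[-0.025,0.008,0],0],
    [[0,0,0],[-0.012,0.004,0],0],
    [[0,0,0],[0,0,0],0],
    [[0,0,0],[0,0,0],0]
  ]
}}

```text
time: 15.65
ee_pos: [0.6159, -0.1995, 0.2414]
tcp_rot: [-179.7, -0.1, 90.2]
wrist_force: [0.1, 0.0, -1.5]
opening: 0.0265
grasp_force: 49.4
```

>>> {"fn": "servo_tool", "kwargs": {
  "moves": [
    [[0,0,0],[-0.005,-0.002,0.015],0],
    [[0,0,0],[0,0,0.02],0],
    [[0,0,0],[0,0,0.02],0],
    [[0,0,0],[0,0,0.01],0],
    [[0,0,0],[0,0,0],0]
  ]
}}

```text
time: 16.15
ee_pos: [0.6133, -0.2037, 0.1757]
tcp_rot: [-179.7, -0.1, 90.3]
wrist_force: [-1.2, -0.4, -0.3]
opening: 0.0265
grasp_force: 49.5
```

```bash
cat > m.py <<'E'
from h import *
from scipy.optimize import least_squares
o=get_obs();print(o["time"],o["ee_pos"])
e=o["ee_pos"]; ims=[]
for n in("scene","top"):
    im,d=camera(n); C=cloud(n,d); h,s,v=cv2.split(cv2.cvtColor(im,cv2.COLOR_RGB2HSV))
    m=(d>0)&(h>100)&(h<130)&(s>120)&(np.hypot(C[...,0]-e[0],C[...,1]-e[1])<.065)
    zt=e[2]-.005; P=C[m]; S=P[(P[:,2]<zt-.004)&(P[:,2]>zt-.045)]
    if len(S)>30:
        f=least_squares(lambda p:np.hypot(S[:,0]-p[0],S[:,1]-p[1])-.047,[e[0],e[1]],loss="soft_l1",f_scale=.002); print(n,"side fit",len(S),f.x.round(4),"rms",np.std(f.fun).round(4),"z",P[:,2].min().round(4),P[:,2].max().round(4))
    print(n,[(round(r["score"],2),np.round(w(n,r["xyz"]),3).tolist()) for r in mark_of("cover",n) if np.linalg.norm(w(n,r["xyz"])[:2]-e[:2])<.06])
    c=pix(n,[.614,-.2045,.12]).astype(int); u,v_=np.clip(c-50,0,None)
    ims.append(cv2.resize(im[v_:v_+100,u:u+100,::-1],(400,400),interpolation=cv2.INTER_CUBIC))
import sys; cv2.imwrite(sys.argv[1],np.hstack(ims))
E
python3 m.py pics/c.png
```

```text
16.15 [ 0.6133486  -0.20368569  0.17573305]
scene side fit 805 [ 0.6118 -0.2046] rms 0.0011 z 0.0855 0.2251
scene [(0.93, [0.612, -0.209, 0.118])]
top side fit 223 [ 0.6152 -0.2019] rms 0.0012 z 0.0855 0.3495
top [(0.63, [0.617, -0.199, 0.121])]
```

View pics/c.png

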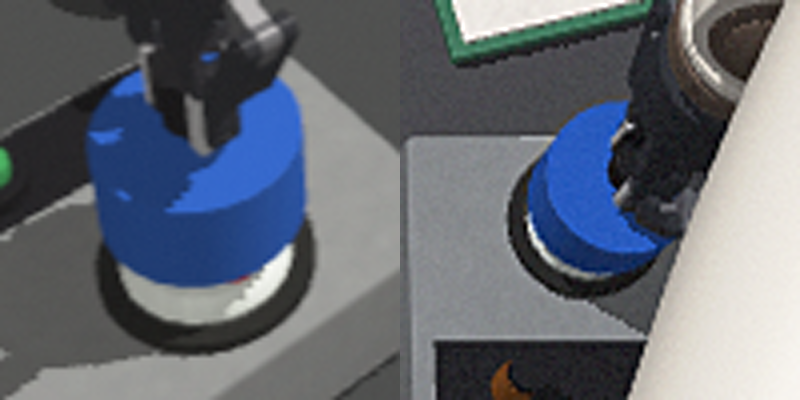

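The crop shows the cover hanging upright over the block (centred near (200,190) left, (600,190) right), and the measured offset is 1–2 mm. Lowering it.

>>> {"fn": "servo_tool", "kwargs": {
  "moves": [
    [[0,0,0],[-0.001,0,0.005],0],
    [[0,0,0],[0,0,0.005],0],
    [[0,0,0],[0,0,0.005],0],
    [[0,0,0],[0,0,0.005],0],
    [[0,0,0],[0,0,0.004],0],
    [[0,0,0],[0,0,0],0]
  ]
}}

```text
time: 16.95
ee_pos: [0.6137, -0.2058, 0.1519]
tcp_rot: [-179.7, -0.1, 90.2]
wrist_force: [0.7, -0.1, -2.1]
opening: 0.0268
grasp_force: 49.5
```

>>> {"fn": "servo_tool", "kwargs": {
  "moves": [
    [[0,0,0],[0,0,0.003],0],
    [[0,0,0],[0,0,0.003],0],
    [[0,0,0],[0,0,0.002],0],
    [[0,0,0],[0,0,0],0],
    [[0,0,0],[0,0,0],0]
  ]
}}

```text
time: 17.45
ee_pos: [0.614, -0.2059, 0.1449]
tcp_rot: [-179.8, -0.0, 90.2]
wrist_force: [-0.3, 1.2, -1.8]
opening: 0.0264
grasp_force: 49.5
```

>>> {"fn": "servo_tool", "kwargs": {
  "moves": [
    [[0,0,0],[0,0,0.002],0],
    [[0,0,0],[0,0,0.002],0],
    [[0,0,0],[0,0,0.002],0],
    [[0,0,0],[0,0,0.002],0],
    [[0,0,0],[0,0,0],0]
  ]
}}

```text
time: 17.95
ee_pos: [0.6142, -0.206, 0.1382]
tcp_rot: [-179.9, -0.0, 90.2]
wrist_force: [-2.1, 0.2, 6.2]
opening: 0.0263
grasp_force: 50.3
```

>>> {"fn": "servo_tool", "kwargs": {
  "moves": [
    [[0,0,0],[0,0,0.002],0],
    [[0,0,0],[0,0,0.002],0],
    [[0,0,0],[0,0,0.001],0],
    [[0,0,0],[0,0,0],0]
  ]
}}

```text
time: 18.35
ee_pos: [0.6145, -0.2062, 0.1368]
tcp_rot: [179.9, 0.1, 90.2]
wrist_force: [-8.9, 1.7, 25.6]
opening: 0.0261
grasp_force: 52.2
```

>>> {"fn": "servo_tool", "kwargs": {
  "moves": [
    [[0,0,0],[0,0,0.002],0],
    [[0,0,0],[0,0,0.001],0],
    [[0,0,0],[0,0,0],0]
  ]
}}

```text
time: 18.65
ee_pos: [0.6147, -0.2064, 0.1366]
tcp_rot: [179.7, 0.1, 90.2]
wrist_force: [-11.5, 2.5, 39.8]
opening: 0.0267
grasp_force: 53.8
```

>>> {"fn": "servo_tool", "kwargs": {
  "moves": [
    [[0,0,0],[0,0,-0.003],0],
    [[0,0,0],[0,0,-0.004],0],
    [[0,0,0],[0,0,0],60],
    [[0,0,0],[0,0,0],60],
    [[0,0,0],[0,0,0],60],
    [[0,0,0],[0,0,0],60],
    [[0,0,0],[0,0,0],60]
  ]
}}

```text
time: 19.35
ee_pos: [0.6139, -0.2058, 0.1355]
tcp_rot: [-179.8, -0.1, 90.2]
wrist_force: [-0.0, -0.3, 0.0]
opening: 0.0511
grasp_force: 0.0
```

>>> {"fn": "servo_tool", "kwargs": {
  "moves": [
    [[0,0,0],[0,0,-0.01],60],
    [[0,0,0],[0,0,-0.02],60],
    [[0,0,0],[0,0,-0.04],60],
    [[0,0,0],[0,0,-0.03],60],
    [[0,0,0],[-0.01,-0.02,0],0],
    [[0,0,0],[-0.01,-0.02,0],0],
    [[0,0,0],[-0.01,-0.022,0],0],
    [[0,0,0],[-0.012,-0.022,0],0],
    [[0,0,0],[-0.012,-0.022,0],0],
    [[0,0,0],[0,0,0],0],
    [[0,0,0],[0,0,0],0]
  ]
}}

```text
time: 20.45
ee_pos: [0.5085, -0.2605, 0.2371]
tcp_rot: [-179.9, -0.0, 90.1]
wrist_force: [-0.2, 0.4, -0.4]
opening: 0.0001
grasp_force: 0.0
```

Run:
```python
from h import *
o=get_obs();print(o["time"],o["ee_pos"],o["tcp_rot"])
ims=[]
for n in("scene","top"):
    im,d=camera(n); C=cloud(n,d)
    m=(d>0)&(np.hypot(C[...,0]-.614,C[...,1]+.2045)<.04)&(C[...,2]>.12)&(C[...,2]<.145); print(n,"cover top z",np.median(C[m][:,2]).round(4))
    m=(d>0)&(np.hypot(C[...,0]-.614,C[...,1]+.2045)<.02)&(C[...,2]>.15)&(C[...,2]<.18); P=C[m]; print("knob",np.percentile(P[:,2],95).round(4) if len(P) else 0)
    c=pix(n,[.58,-.2245,.12]).astype(int); u,v=np.clip(c-60,0,None)
    ims.append(cv2.resize(im[v:v+120,u:u+120,::-1],(400,400),interpolation=cv2.INTER_CUBIC))
cv2.imwrite("pics/d.png",np.hstack(ims))
```

```text
20.45 [ 0.50852986 -0.26052751  0.23711005] [-1.79877037e+02 -2.60489033e-02  9.01438972e+01]
scene cover top z 0.1307
knob 0.162
top cover top z 0.1312
knob 0.1636
```

View pics/d.png

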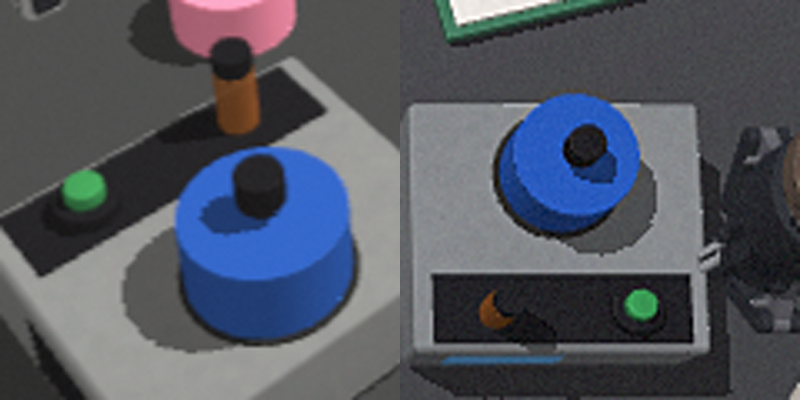

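The cover sits home: its top is at .131 and its knob at .162, as expected, with the green button free at (83,188) in the left crop. Next, the start button.

>>> {"fn": "servo_tool", "kwargs": {
  "moves": [
    [[0,0,0],[0,0,0.02],0],
    [[0,0,0],[0.001,0,0.03],0],
    [[0,0,0],[0,0,0.03],0],
    [[0,0,0],[0,0,0.03],0],
    [[0,0,0],[0,0,0.014],0],
    [[0,0,0],[0,0,0.006],0],
    [[0,0,0],[0,0,0.004],0],
    [[0,0,0],[0,0,0.003],0],
    [[0,0,0],[0,0,0.003],0],
    [[0,0,0],[0,0,0],0]
  ]
}}

```text
time: 21.55
ee_pos: [0.5087, -0.2593, 0.0971]
tcp_rot: [-179.9, -0.0, 90.2]
wrist_force: [1.4, 1.5, 4.7]
opening: -0.0
grasp_force: 2.1
```

>>> {"fn": "servo_tool", "kwargs": {
  "moves": [
    [[0,0,0],[0,0,0.002],0],
    [[0,0,0],[0,0,0.002],0],
    [[0,0,0],[0,0,0.002],0],
    [[0,0,0],[0,0,0],0],
    [[0,0,0],[0,0,0],0]
  ]
}}

```text
time: 22.05
ee_pos: [0.5089, -0.2594, 0.0955]
tcp_rot: [179.9, 0.1, 90.2]
wrist_force: [-9.4, 7.8, 35.2]
opening: -0.0
grasp_force: 17.4
```

>>> {"fn": "servo_tool", "kwargs": {
  "moves": [
    [[0,0,0],[0,0,-0.01],0],
    [[0,0,0],[0,0,-0.02],0],
    [[0,0,0],[0,0,-0.03],0],
    [[0,0,0],[0,0,-0.04],0],
    [[0,0,0],[0,0,-0.03],0],
    [[0,0,0],[0,0,0],0],
    [[0,0,0],[0,0,0],0]
  ]
}}

```text
time: 22.75
ee_pos: [0.5087, -0.2597, 0.2205]
tcp_rot: [-179.9, -0.0, 90.2]
wrist_force: [-0.0, -0.1, -0.5]
opening: 0.0001
grasp_force: 0.0
```

Run:
```python
from h import *
o=get_obs();print(o["time"],o["ee_pos"],o["wrist_force"])
ims=[]
n="scene"; im,d=camera(n);C=cloud(n,d)
for k in["cover","reagent","jar","beaker","ref_vial"]:
    print(k,[(round(r["score"],2),np.round(w(n,r["xyz"]),3).tolist()) for r in mark_of(k,n)[:5]])
h,s,v=cv2.split(cv2.cvtColor(im,cv2.COLOR_RGB2HSV))
P=C[(d>0)&(h>40)&(h<85)&(s>90)&(np.hypot(C[...,0]-.508,C[...,1]+.26)<.03)]; print("start z",np.percentile(P[:,2],90))
cv2.imwrite("pics/e.png",cv2.resize(im[...,::-1],(768,576)))
```

```text
22.75 [ 0.50867908 -0.25967645  0.22051115] [-0.01314075 -0.06341202 -0.54807448]
cover [(0.9, [0.557, 0.435, -0.001]), (0.83, [0.343, -0.057, 0.001]), (0.81, [0.336, 0.445, -0.006]), (0.72, [0.293, 0.279, -0.0]), (0.61, [0.614, -0.211, 0.079])]
reagent [(0.58, [0.477, 0.143, 0.001])]
jar [(0.57, [0.569, 0.285, -0.0])]
beaker [(0.63, [0.598, 0.161, 0.004])]
ref_vial [(0.73, [0.505, -0.153, 0.076])]
start z 0.10135544390998058
```

View pics/e.png

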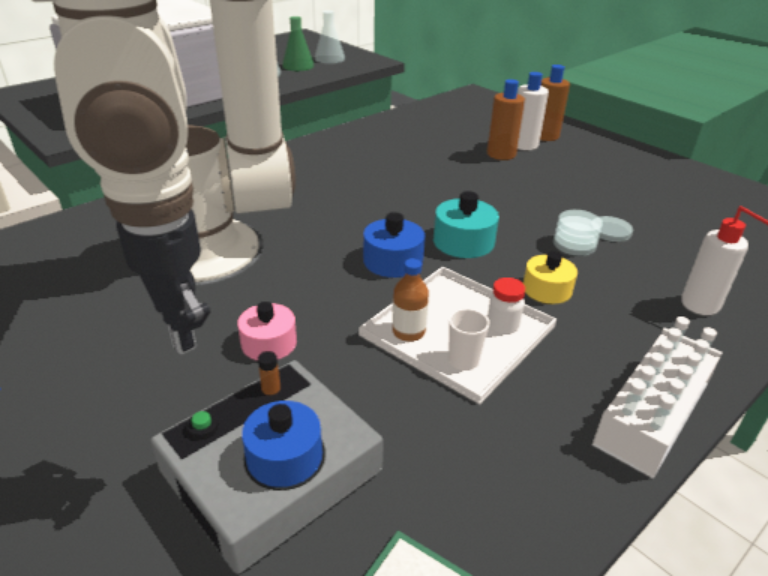

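The picture shows the cover seated on the heater at (283,440) and the button released at (201,420). The bottle, jar, beaker and vial have not moved, and the arm is clear.

```bash
python3 -c "from workcell import job_done; print(job_done())"
```

```text
the job is handed in; nothing more can be done
None
```

The job is done and handed in at about 23 s: the three stoppers are home, the cover is seated and pressed down, the start button was pressed and released, and the other items are where they were.

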